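Put the coffee corner back on its slates

TASK

Tidy the coffee corner: stand each container on the slate of its own outline, centred and squared up with it - the square caddy on the square slate, the oblong tin lengthwise on the oblong slate, the wide beaker upright on the round slate. Once the wide beaker stands there on its own, nest the slim beaker upright in it, right down to the bottom. Set things down rather than drop them, and leave the pepper mill and the mug where they are.

Things in the scene. Friction and masses are not known exactly. Their poses are not given: they have to be found in the camera images.
- caddy: Loose square tea caddy, aluminium with a light wooden lid: body 60 x 60 mm and 74 mm high, lid 54 x 54 mm on top of it and fixed to it, 84 mm high in all, about 250 g. Origin: centre of its underside; z up, x and y along its sides. Grip it by two facing sides of the body.
- tin: Loose oblong pod tin, aluminium with a light wooden lid: body 100 mm long (x), 50 mm wide (y) and 50 mm high, lid 94 x 44 mm on top of it and fixed to it, 60 mm high in all, about 220 g. Origin: centre of its underside; x along its length, z up. Grip it across its 50 mm width.
- wide_beaker: Loose white ceramic beaker, no handle, the short wide one: 80 mm high, outside diameter 52 mm at the foot, 68 mm at the rim, wall 3 mm, bottom 5 mm thick, open on top (inside 62 mm at the mouth, 46 mm at the bottom), about 200 g. Origin: centre of its underside; z up. Grip it across the outside just below the rim.
- slim_beaker: Loose white ceramic beaker, no handle, the tall slim one: 105 mm high, outside diameter 40 mm at the foot, 60 mm at the rim, wall 3 mm, bottom 5 mm, about 160 g. Origin: centre of its underside; z up. Nested home, its foot is 5 mm above the wide beaker's, with 3 mm play all round, its rim 30 mm proud. Grip the outside within 25 mm of the rim, to keep the fingers above the wide beaker.
- slate_square: Square slate, 90 x 90 mm, 8 mm thick, dark grey, flat, fixed to the worktop. Origin: centre of its underside on the worktop; x and y along its sides, z up; its top is 8 mm above the origin.
- slate_oblong: Oblong slate, 130 mm (x) by 80 mm (y), 8 mm thick, dark grey, flat, fixed to the worktop. Origin: centre of its underside on the worktop; x along its length, z up; its top is 8 mm above the origin.
- slate_round: Round slate, 96 mm in diameter, 8 mm thick, dark grey, flat, fixed to the worktop. Origin: centre of its underside on the worktop; z up; its top is 8 mm above the origin.
- mill: Bystander: loose dark wooden pepper mill, turned, 54 mm in diameter at the foot and 125 mm high. Origin: centre of its underside. Not to be disturbed.
- mug: Bystander: loose terracotta mug, 72 mm in diameter and 75 mm high, with a handle on its +y side that reaches about 75 mm from its axis. Origin: centre of its underside. Not to be disturbed.
There are look-alikes about, which are no part of the job. What is shaped like the wide_beaker but pink or red is not meant. What is shaped like the tin but blue or yellow is not meant.

How it is judged:
By the outcome, as a careful person would: the job done as asked, in the order asked, and still so for the second after the job is handed in, with the robot touching nothing.
It also fails if it takes over 109 s, if anything falls off the work surface, if the arm or the gripper's body presses on something with over 40 N, if the wrist force passes 120 N, or if a joint passes its speed limit or range.

ROBOT

A 6-joint arm with a two-finger parallel gripper is mounted at the origin on the work surface. World frame = base frame: x ahead of the robot, y to its left, z up, the work surface at z = 0. Lengths are in mm, angles in rad, forces in N, time in s.
With the tool pointing down it reaches from about 350 to 975 mm from the base axis. Payload 7.1 kg.
Tool frame: the origin (TCP) lies on the front face of the gripper's body, between the roots of the fingers; the fingertips stand 80 mm ahead of it and the grasp point (between the pads) lies 61 mm ahead of it (env.tips_ahead is the distance from the TCP to the fingertips, in mm); z points along the fingers, y is the direction in which the jaws open and shut (so a half turn about z gives the same grasp; the last joint's range is limited). The gripper opens to 88 mm and grips with 3 to 60 N. Pads are 20 mm wide; open, the fingers measure 115 mm over their backs; the gripper's body (75 mm by 178 mm) begins 61 mm behind the grasp point.
Start: joints at [-1.305, 0.423, 1.63, -0, 1.089, -0.019], TCP at [175.622, -599.802, 302.675] pointing down, gripper open.
Joint ranges: [-3, 3], [-0.9, 2.11], [0.09, 2.58], [-1.31, 4.45], [0.11, 2.69], [-2.54, 2.54]. Speed limits (rad/s): [2.39, 2.39, 3.01, 3.14, 3.14, 3.14].

INTERFACE

Orientations are given as a unit quaternion [x, y, z, w].
In Python, from station import env, set_gripper, viewer, workorder gives the robot as it stands. Calls block until the motion is done:
- env.reach(position, orientation): joint-space move of the TCP to a pose.
- env.move_l(position, rot=None, rate=150, f_stop=None): straight line of the TCP; rot=None keeps the orientation; rate is the mean speed in mm/s. With f_stop (N) it stops when the force on the tool has changed by that much, and returns True; else False.
- env.move_joints(angles): joint-space move.
- set_gripper(opening): finger opening in mm; the grip force is fixed at half the most; returns when the fingers have stopped.
- env.hold(seconds).
- env.ik(position, orientation): joint angles nearest the present ones, or None.
- env.read_state(): the state.
- viewer.camera(name): name is "scene" or "top" or "wrist"; returns the picture (420x560x3 uint8, blue, green, red); there is no depth.
- viewer.camera_params(name): a dict with "fx", "fy", "cx", "cy" (pixels), "pose" (4x4, takes a point from camera to world coordinates); the wrist camera has in their place "tool_from_camera" (4x4, takes a point from camera to tool coordinates, whose origin is the TCP and whose axes are the flange's). Camera axes: x right, y up, looking along -z (the intrinsics and any distortion apply to the point x, -y, -z); pixel columns grow to the right and rows downward; lengths in mm; the calibration is good to about 2 mm. A picture is of the moment at which its call begins: read the wrist's pose just before it. camera_params takes no time and is no camera call.
A pose or a line that the arm cannot do raises env.IKError and nothing moves.
- workorder.sign_off(): hands the job in, once; it reports no verdict.
The state is a dict: "time_s": time; "qpos": joint angles; "dq": joint speeds; "tau": joint torques, N m; "tool_pos": TCP position; "orientation": TCP orientation; "force": force on the tool from outside, world axes, zero at the start; "wrist_torque": the same for the moment, N m; "width": finger opening in mm.
Only numpy, scipy, OpenCV 4.12 (cv2) and the standard library are available. Lean on these libraries where they do the work, as an engineer would, in place of code of your own. Each camera call takes 0.05 s, during which the arm holds its last target.

## Working session

There is one attempt and no reset: what is moved stays moved. The work goes in short steps, each a Python script; the robot and the scene stay as the last script left them, time stands still between calls to the robot, and variables do not carry over. Pictures are saved under pics/ and viewed, and the job is handed in when it is done.

```bash
ls; mkdir -p pics; python3 - <<'E'
from station import env,set_gripper,viewer,workorder
import cv2,numpy as np
np.set_printoptions(precision=4,suppress=True)
for n in ("scene","top","wrist"):
    cv2.imwrite(f"pics/a_{n}.png",viewer.camera(n)); print(n,viewer.camera_params(n))
s=env.read_state();print(s)
E
```

```text
pics
scene {'fx': 381.44584013962213, 'fy': 381.44584013962213, 'cx': 277.3798600851125, 'cy': 210.42315208768747, 'pose': array([[   0.6875,   -0.4634,    0.5591, 1015.925 ],
       [   0.726 ,    0.4207,   -0.544 , -556.2549],
       [   0.0169,    0.7799,    0.6257,  668.4446],
       [   0.    ,    0.    ,    0.    ,    1.    ]])}
top {'fx': 403.4715242869768, 'fy': 403.4715242869768, 'cx': 281.2324591920997, 'cy': 216.5784193652617, 'pose': array([[  -0.0016,    0.9907,   -0.1359,  330.8777],
       [  -0.9999,    0.0007,    0.017 ,  -10.7976],
       [   0.017 ,    0.1359,    0.9906, 1031.3069],
       [   0.    ,    0.    ,    0.    ,    1.    ]])}
wrist {'fx': 369.4542706457314, 'fy': 369.4542706457314, 'cx': 276.62203880642846, 'cy': 209.30367351999823, 'tool_from_camera': array([[  0.0001,   0.9675,   0.2527,  68.7239],
       [  1.    ,   0.0002,  -0.0011,   0.1779],
       [ -0.0011,   0.2527,  -0.9675, -82.8084],
       [  0.    ,   0.    ,   0.    ,   1.    ]])}
{'time_s': 0.15, 'qpos': array([-1.305 ,  0.4237,  1.6305, -0.    ,  1.0886, -0.019 ]), 'dq': array([ 0.0016, -0.0004, -0.0026,  0.0018,  0.0005, -0.0009]), 'tau': array([  0.0004, -54.4983, -27.3919,   0.0644,   0.0205,  -0.0001]), 'tool_pos': array([ 175.5377, -599.5046,  302.0869]), 'orientation': array([ 0.9899,  0.1419, -0.0001, -0.0006]), 'force': array([-0.0038,  0.4536, -0.1139]), 'wrist_torque': array([ 0.0453, -0.0263,  0.0026]), 'width': 87.80557630814418}
```

View pics/a_scene.png

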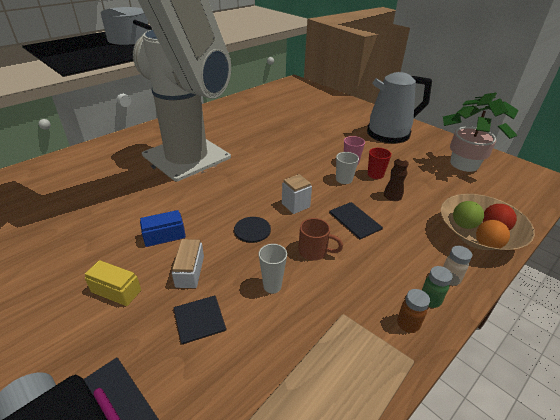

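View pics/a_top.png

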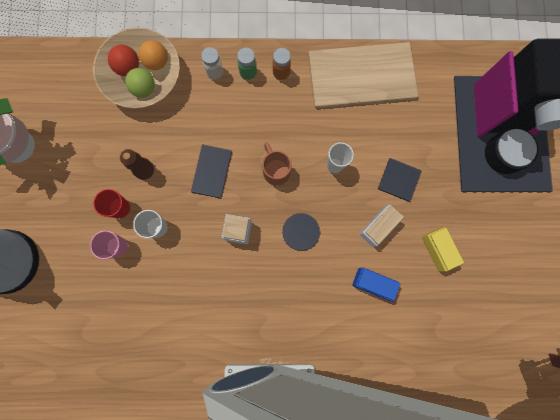

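View pics/a_wrist.png

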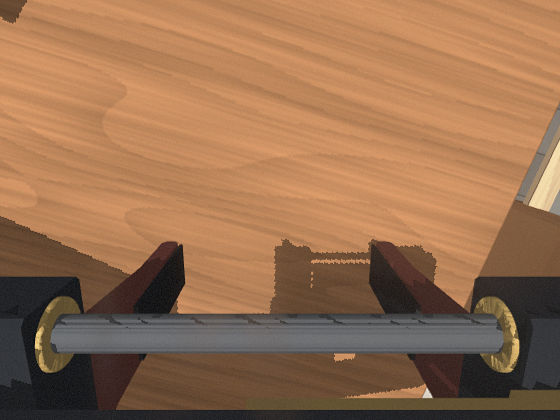

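Candidates, with top-view pixels:
- **Wide beaker:** white (148,224), pink (106,245), red (110,203) and the taller white slim beaker (340,157). I choose white (148,224).
- **Tin:** aluminium with wood lid (382,226), blue (377,285), yellow (444,250). I choose (382,226).
- **Caddy:** (237,228).
- **Slates:** round (301,231), square (400,180), oblong (211,171).
- **Bystanders:** mug (277,167), mill (138,165).

Next I take a close crop and coarse positions.

```bash
cat > h.py <<'E'
import numpy as np,cv2
from scipy.spatial.transform import Rotation as R
from station import env,set_gripper,viewer,workorder
np.set_printoptions(precision=2,suppress=True)
def cam(n):
    """picture, (K params, pose)"""
    p=viewer.camera_params(n)
    if n=="wrist":
        s=env.read_state();T=np.eye(4);T[:3,:3]=R.from_quat(s["orientation"]).as_matrix();T[:3,3]=s["tool_pos"]
        p["pose"]=T@p["tool_from_camera"]
    return viewer.camera(n),p
def ray(px,p):
    px=np.atleast_2d(np.asarray(px,float))
    d=np.c_[(px[:,0]-p["cx"])/p["fx"],-(px[:,1]-p["cy"])/p["fy"],-np.ones(len(px))]@p["pose"][:3,:3].T
    return p["pose"][:3,3],d
def onz(px,p,z):
    o,d=ray(px,p); return o+d*((z-o[2])/d[:,2])[:,None]
def proj(P,p):
    P=np.atleast_2d(P); c=(P-p["pose"][:3,3])@p["pose"][:3,:3]
    return np.c_[p["cx"]+p["fx"]*c[:,0]/-c[:,2],p["cy"]-p["fy"]*c[:,1]/-c[:,2]]
def down(yaw):
    """tool down, jaws (tool y) along world angle yaw"""
    y=np.array([np.cos(yaw),np.sin(yaw),0]);z=np.array([0,0,-1.]);x=np.cross(y,z)
    return R.from_matrix(np.c_[x,y,z]).as_quat()
def rect(P):
    (c,(w,h),a)=cv2.minAreaRect(P[:,:2].astype(np.float32))
    if w<h: w,h,a=h,w,a+90
    return np.array(c),w,h,((a+90)%180)-90
E
python3 - <<'E'
from h import *
im=cv2.imread("pics/a_top.png");p=viewer.camera_params("top")
hsv=cv2.cvtColor(im,cv2.COLOR_BGR2HSV)
m=((hsv[...,2]<85)&(hsv[...,1]<90)).astype(np.uint8)*255
for nm,(x,y) in dict(round=(301,231),square=(400,180),oblong=(211,171)).items():
    n,l=cv2.connectedComponents(m); mm=(l==l[y,x]).astype(np.uint8)
    c=max(cv2.findContours(mm,0,cv2.CHAIN_APPROX_NONE)[0],key=len)[:,0]
    print(nm,l[y,x],mm.sum(),rect(onz(c,p,8)))
for nm,(x,y,z) in dict(wide=(148,220,80),slim=(341,151,105),caddy=(237,225,84),tin=(384,224,60),mug=(277,163,75),mill=(128,157,125)).items(): print(nm,onz((x,y),p,z))
cv2.imwrite("pics/crop.png",np.hstack([cv2.resize(im[130:290,70:270],None,fx=2,fy=2,interpolation=2),cv2.resize(im[130:290,300:500],None,fx=2,fy=2,interpolation=2)]))
print(down(0.0),[R.from_quat(env.read_state()["orientation"]).as_matrix()])
E
```

```text
round 32 829 (array([431.92, -82.59]), 92.2161865234375, 84.24349975585938, -0.18408966064453125)
square 28 1135 (array([ 569.46, -336.09]), 89.6587905883789, 88.95325469970703, -21.968841552734375)
oblong 0 222179 (array([522.69, -40.4 ]), 1545.397705078125, 1105.77880859375, -89.38474142551422)
wide [[453.   287.89  80.  ]]
slim [[ 615.39 -169.04  105.  ]]
caddy [[440.72  77.31  84.  ]]
tin [[ 446.08 -277.72   60.  ]]
mug [[593.85 -17.13  75.  ]]
mill [[593.24 325.78 125.  ]]
[0.71 0.71 0.   0.  ] [array([[ 0.96,  0.28, -0.  ],
       [ 0.28, -0.96,  0.  ],
       [-0.  , -0.  , -1.  ]])]
```

View pics/crop.png

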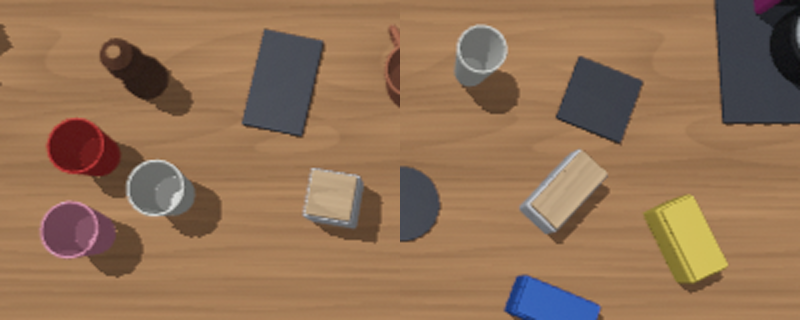

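Crop confirms the choices: white open beaker at left (155,188) and aluminium tin with wood lid at right (563,192). Now wrist close-ups over each spot.

```bash
cat >> h.py <<'E'
def hover(x,y,z=250,yaw=None):
    if yaw is None: yaw=np.arctan2(y,x)-np.pi/2
    env.reach([x,y,z],down(yaw)); env.hold(.3)
E
python3 - <<'E'
from h import *
import pickle
D={}
def look(n,x,y):
    hover(x,y); D[n]=cam("wrist"); cv2.imwrite(f"pics/w_{n}.png",D[n][0])
look("tin",446,-278);look("square",565,-336);look("slim",615,-169);look("round",432,-83);look("caddy",441,77)
look("oblong",575,140);look("wide",453,288)
pickle.dump(D,open("looks.pkl","wb"))
print(env.read_state()["time_s"],env.read_state()["tool_pos"])
ims=[cv2.resize(D[n][0],(266,200),interpolation=cv2.INTER_AREA) for n in ("tin","square","slim","round","caddy","oblong","wide")]+[np.zeros((200,266,3),np.uint8)]*2
cv2.imwrite("pics/mont.png",np.vstack([np.hstack(ims[i:i+3]) for i in (0,3,6)]))
E
```

```text
8.425 [453.61 287.35 249.93]
```

View pics/mont.png

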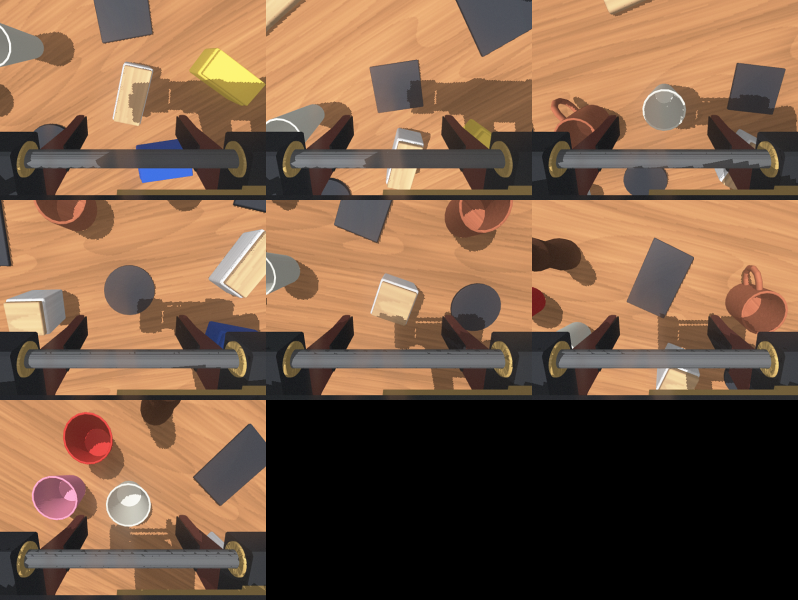

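```bash
python3 - <<'E'
from h import *
import pickle
D=pickle.load(open("looks.pkl","rb"))
def px(n,pts):
    hsv=cv2.cvtColor(D[n][0],cv2.COLOR_BGR2HSV)
    print(n,[(q,hsv[q[1],q[0]].tolist()) for q in pts])
px("tin",[(270,180),(285,205),(255,245),(240,140),(310,180),(350,200),(260,40),(200,200)])
px("square",[(260,170),(300,210),(400,200)])
px("caddy",[(265,200),(270,240),(275,160),(235,240),(330,200),(300,330)])
def slate(n,seed):
    im,p=D[n]; b,g,r=[im[...,i].astype(int) for i in range(3)]
    m=((b>r-4)&(r<120)).astype(np.uint8); m=cv2.morphologyEx(m,cv2.MORPH_OPEN,np.ones((3,3)))
    _,l=cv2.connectedComponents(m); mm=(l==l[seed[1],seed[0]]).astype(np.uint8)
    c=max(cv2.findContours(mm,0,cv2.CHAIN_APPROX_NONE)[0],key=len)[:,0]
    print(n,mm[seed[1],seed[0]],m[seed[1],seed[0]],mm.sum(),*rect(onz(c,p,8)), cv2.fitEllipse(onz(c,p,8)[:,:2].astype(np.float32)))
    v=im.copy();cv2.drawContours(v,[c],-1,(0,255,0),1);return v
a=[slate("square",(260,170)),slate("round",(260,180)),slate("oblong",(260,160))]
vt=[D[n][0] for n in("tin",)]
cv2.imwrite("pics/sl.png",np.vstack([np.hstack([i[60:280,130:410] for i in (a[0],a[1])]),np.hstack([i[60:280,130:410] for i in (a[2],D["tin"][0])])]))
E
```

```text
tin [((270, 180), [20, 80, 245]), ((285, 205), [16, 96, 149]), ((255, 245), [18, 91, 239]), ((240, 140), [13, 126, 223]), ((310, 180), [15, 101, 161]), ((350, 200), [13, 126, 115]), ((260, 40), [124, 19, 106]), ((200, 200), [13, 129, 207])]
square [((260, 170), [167, 21, 107]), ((300, 210), [175, 24, 64]), ((400, 200), [14, 138, 118])]
caddy [((265, 200), [18, 90, 236]), ((270, 240), [18, 90, 236]), ((275, 160), [12, 127, 198]), ((235, 240), [17, 97, 229]), ((330, 200), [13, 131, 123]), ((300, 330), [102, 11, 117])]
square 1 0 193735 [ 515.74 -327.82] 562.6812744140625 402.68377685546875 59.26361846923828 ((525.9526977539062, -312.930419921875), (428.2633972167969, 551.4620361328125), 134.72274780273438)
round 1 0 200586 [384.45 -92.49] 562.107666015625 402.14599609375 79.11771392822266 ((395.2054748535156, -85.95532989501953), (451.00421142578125, 525.1884155273438), 149.85577392578125)
oblong 1 0 205007 [533.77 110.84] 563.1641235351562 402.89617919921875 -76.32548999786377 ((541.9615478515625, 110.52434539794922), (448.64532470703125, 556.4751586914062), 2.9819588661193848)
```

View pics/sl.png

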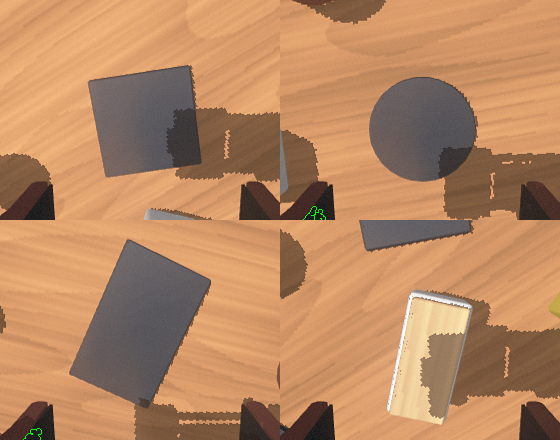

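View pics/w_caddy.png

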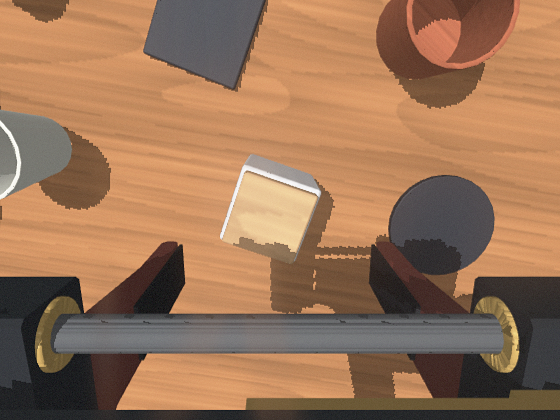

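View pics/w_tin.png

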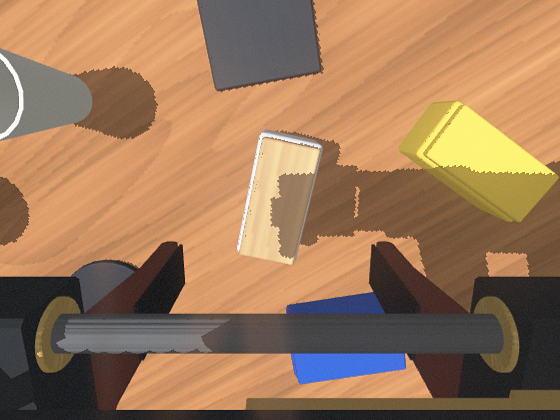

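```bash
cat >> h.py <<'E'
def blob(m,seed,k=3):
    m=cv2.morphologyEx(m.astype(np.uint8),cv2.MORPH_OPEN,np.ones((k,k),np.uint8))
    _,l=cv2.connectedComponents(m)
    v=l[seed[1]-12:seed[1]+13,seed[0]-12:seed[0]+13]; v=v[v>0]
    i=np.bincount(v).argmax(); mm=(l==i).astype(np.uint8)
    return max(cv2.findContours(mm,0,cv2.CHAIN_APPROX_NONE)[0],key=len)[:,0]
def hsvf(im): return [c.astype(int) for c in cv2.split(cv2.cvtColor(im,cv2.COLOR_BGR2HSV))]
def slate(im,p,seed):
    h,s,v=hsvf(im); return blob((s<60)&(v<135),seed)
def lid(im,p,seed):
    h,s,v=hsvf(im); return blob((s>55)&(s<113)&(h>=14)&(v>90),seed)
def box(P):
    c,w,h,a=rect(P); return "c %.1f %.1f  %.1f x %.1f  ang %.1f"%(*c,w,h,a)
E
python3 - <<'E'
from h import *
import pickle
D=pickle.load(open("looks.pkl","rb"))
out=[]
def run(n,f,seed,z):
    im,p=D[n];c=f(im,p,seed);P=onz(c,p,z);print(n,box(P))
    v=im.copy();v[c[:,1],c[:,0]]=(0,255,0);x,y=seed;out.append(v[max(0,y-90):max(0,y-90)+180,x-100:x+100]);return P
run("square",slate,(260,170),8);P=run("round",slate,(260,180),8)
print(cv2.fitEllipse(P[:,:2].astype(np.float32)))
run("oblong",slate,(260,160),8)
run("tin",lid,(265,200),60);run("caddy",lid,(265,205),84)
# beakers rims: bright low-sat
for n,seed,z,r in (("wide",(270,208),80,34),("slim",(278,226),105,30)):
    im,p=D[n];h,s,v=hsvf(im);
    c=blob((s<75),seed);P=onz(c,p,z)
    vv=im.copy();vv[c[:,1],c[:,0]]=(0,255,0);x,y=seed;out.append(vv[y-90:y+90,x-100:x+100])
    e=cv2.fitEllipse(P[:,:2].astype(np.float32));print(n,e,cv2.minEnclosingCircle(P[:,:2].astype(np.float32)))
out+= [np.zeros((180,200,3),np.uint8)]
cv2.imwrite("pics/seg.png",np.vstack([np.hstack(out[:4]),np.hstack(out[4:])]))
E
```

```text
square c 571.8 -339.8  88.9 x 88.8  ang 67.9
round c 435.2 -80.1  94.0 x 93.6  ang -10.9
((434.9997863769531, -80.14981079101562), (93.48332977294922, 93.84600830078125), 92.46259307861328)
oblong c 593.6 151.8  128.5 x 79.1  ang -11.6
tin c 447.4 -281.0  93.8 x 43.7  ang -44.1
caddy c 437.7 80.0  54.6 x 53.9  ang -9.7
wide ((446.7862854003906, 287.90283203125), (66.23885345458984, 69.54067993164062), 120.53627014160156) ((447.42724609375, 288.45941162109375), 35.59092712402344)
slim ((611.0324096679688, -170.6467742919922), (57.67268371582031, 64.28629302978516), 75.17591094970703) ((612.33642578125, -171.01336669921875), 33.08548355102539)
```

View pics/seg.png

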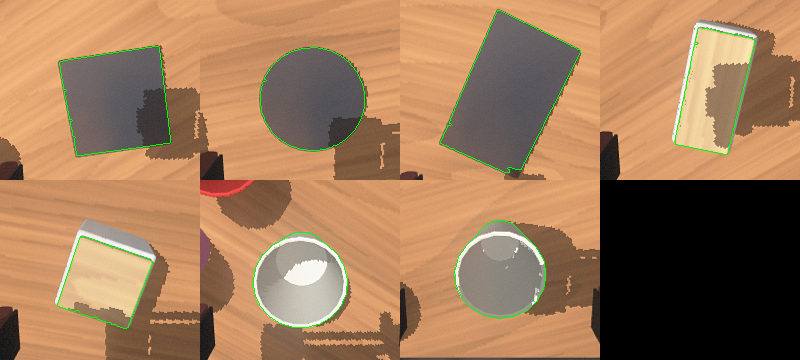

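```bash
cat >> h.py <<'E'
from scipy.optimize import least_squares
def rimfit(c,p,z,r,cpx_row):
    q=c[c[:,1]>cpx_row]; P=onz(q,p,z)[:,:2]
    s=least_squares(lambda u:np.hypot(*(P-u[:2]).T)-u[2],[*P.mean(0),r],loss="soft_l1",f_scale=.5)
    return s.x,np.sqrt(np.mean(s.fun**2))
def white(im,p,seed):
    h,s,v=hsvf(im); return blob(s<75,seed)
E
python3 - <<'E'
from h import *
import pickle
D=pickle.load(open("looks.pkl","rb"))
for n,seed,z,r in (("wide",(270,208),80,34),("slim",(278,226),105,30)):
    im,p=D[n];c=white(im,p,seed);
    for k in(-8,0,8): print(n,*rimfit(c,p,z,r,seed[1]+k))
im,p=D["caddy"];print("round from caddy",box(onz(slate(im,p,(435,215)),p,8)))
im,p=D["tin"];c=slate(im,p,(262,30));print("sq partly")
im,p=D["slim"];
for s in ((480,190),): print("square from slim",box(onz(slate(im,p,s),p,8)))
im=cv2.imread("pics/a_top.png");p=viewer.camera_params("top")
for n,s in dict(round=(301,231),square=(400,180),oblong=(211,171)).items(): print("top",n,box(onz(slate(im,p,s),p,8)))
for n,s,z in(("caddy",(237,226),84),("tin",(384,224),60)): print("top",n,box(onz(lid(im,p,s),p,z)))
for n in D: print(n,D[n][1]["pose"][:3,3])
E
```

```text
wide [445.95 287.42  33.42] 0.22910520140901514
wide [445.94 287.39  33.4 ] 0.2271207405190346
wide [446.01 287.42  33.46] 0.22043002861609817
slim [ 609.07 -170.09   29.32] 0.23855983609520073
slim [ 609.07 -170.1    29.32] 0.24070470919613393
slim [ 609.13 -170.14   29.37] 0.2390976923377781
round from caddy c 437.0 -80.2  96.8 x 90.3  ang 52.4
sq partly
square from slim c 572.1 -338.8  90.6 x 89.0  ang 67.9
top round c 434.5 -78.8  92.2 x 91.9  ang -0.0
top square c 569.7 -336.2  89.7 x 89.0  ang -22.0
top oblong c 591.1 153.4  129.3 x 79.1  ang -11.6
top caddy c 435.2 81.5  52.9 x 52.5  ang -9.5
top tin c 445.1 -279.1  95.3 x 44.2  ang -45.8
tin [ 504.14 -315.2   332.86]
square [ 623.42 -371.17  333.1 ]
slim [ 680.99 -188.96  332.75]
round [500.32 -96.6  332.65]
caddy [508.9   87.43 332.82]
oblong [641.19 155.55 333.16]
wide [511.85 323.87 332.73]
```

Measured sizes match the ones given (lids 93.8×43.7 and 54, slates 89, 94 and 128.5×79), and the wrist and top views agree within about 3 mm. Caddy first.

```bash
cat >> h.py <<'E'
def st(msg=""):
    s=env.read_state();print(msg,"t %.1f"%s["time_s"],s["tool_pos"],"F",s["force"],"w %.1f"%s["width"])
def pick(x,y,z,yaw,zup=265):
    q=down(np.radians(yaw)); env.reach([x,y,zup],q); env.move_l([x,y,z+40],rate=250)
    env.move_l([x,y,z],rate=60); st("at"); set_gripper(20); env.hold(.2); st("gripped")
    env.move_l([x,y,z+15],rate=60); env.move_l([x,y,zup],rate=250); st("up")
def place(x,y,z,yaw,zup=265,over=4,open=True,f=5):
    """z: nominal TCP height at contact"""
    q=down(np.radians(yaw)); env.reach([x,y,zup],q); env.move_l([x,y,z+15],rate=200); env.hold(.3)
    r=env.move_l([x,y,z-over],rate=15,f_stop=f); st("touch %s"%r)
    if open: release(x,y,zup)
def release(x,y,zup=265):
    set_gripper(87); env.hold(.2); s=env.read_state()["tool_pos"]; st("rel")
    env.move_l([s[0],s[1],s[2]+50],rate=80); env.move_l([s[0],s[1],zup],rate=250)
E
python3 - <<'E'
from h import *
pick(437.7,80.0,106,-99.7)
E
```

```text
at t 10.7 [437.74  80.01 105.91] F [-0.36 -0.56  0.74] w 87.8
gripped t 11.5 [437.86  80.03 106.18] F [-0.84  0.5   4.97] w 60.5
up t 12.6 [436.99  79.88 264.19] F [ 0.08  0.01 -2.59] w 60.1
```

```bash
python3 - <<'E'
from h import *
place(571.9,-339.4,114,-112.1)
hover(571.9,-339.4,265,np.radians(-112.1));im,p=cam("wrist");cv2.imwrite("pics/p_caddy.png",im)
x,y=map(int,proj([571.9,-339.4,92],p)[0]);print(x,y,box(onz(lid(im,p,(x,y)),p,92)))
try: print(box(onz(slate(im,p,(x,y+35)),p,8)))
except Exception as e: print(e)
st()
E
```

```text
touch True t 16.3 [ 571.83 -339.35  114.18] F [0.02 0.89 4.88] w 60.2
rel t 17.1 [ 571.15 -338.94  113.22] F [-0.26  0.08 -0.01] w 87.2
276 212 c 571.6 -339.7  54.1 x 53.4  ang -22.1
attempt to get argmax of an empty sequence
 t 19.0 [ 571.87 -339.39  264.83] F [-0.3  -0.09  0.11] w 87.3
```

View pics/p_caddy.png

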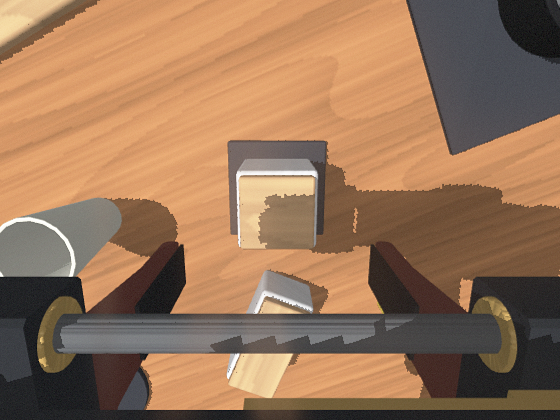

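Picture: caddy squared in the middle of the square slate (lid about (277,212), slate corners (229,141) and (327,141)). Measured centre is within 0.5 mm and the angle matches. Now the tin.

```bash
python3 - <<'E'
from h import *
pick(447.4,-281.0,93,-134.1)
w=env.read_state()["width"]
assert 47<w<54
place(593.6,151.8,101,-101.6)
hover(593.6,151.8,265,np.radians(-101.6));im,p=cam("wrist");cv2.imwrite("pics/p_tin.png",im)
x,y=map(int,proj([593.6,151.8,68],p)[0]);print(x,y,box(onz(lid(im,p,(x,y)),p,68)))
st()
E
```

```text
at t 21.1 [ 447.47 -281.04   92.95] F [ 0.1  -0.54  0.4 ] w 87.0
gripped t 22.0 [ 447.43 -281.03   93.09] F [-0.17  0.03  2.7 ] w 49.5
up t 23.1 [ 446.74 -280.55  263.95] F [ 0.15 -0.37 -1.21] w 49.9
touch True t 26.9 [593.53 151.8  101.08] F [-0.26 -0.07  4.48] w 49.8
rel t 27.9 [592.81 151.61 100.33] F [-0.06  0.02  0.31] w 86.8
275 204 c 593.3 151.4  93.0 x 43.7  ang -11.6
 t 29.9 [593.59 151.8  264.86] F [0.63 0.38 0.54] w 86.9
```

View pics/p_tin.png

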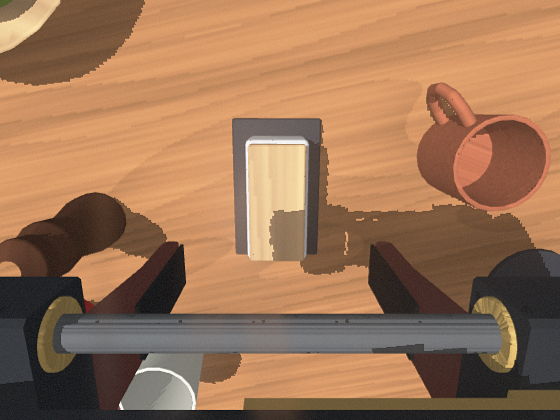

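Picture: tin lengthwise and centred on the oblong slate (slate corners (233,119) and (320,119), lid (277,200)), within 0.5 mm. The mug at (480,160) is untouched. Now the wide beaker.

```bash
python3 - <<'E'
from h import *
pick(445.9,287.4,127,-12.2)
w=env.read_state()["width"]; assert 58<w<70
place(435.1,-80.1,135,-55)
hover(435.1,-80.1,265,np.radians(-100.5));im,p=cam("wrist");cv2.imwrite("pics/p_wide.png",im)
x,y=map(int,proj([435.1,-80.1,88],p)[0]);print(x,y,rimfit(white(im,p,(x,y)),p,88,34,y))
hover(609.1,-170.1,265);im,p=cam("wrist");x,y=map(int,proj([609.1,-170.1,105],p)[0]);print(x,y,rimfit(white(im,p,(x,y)),p,105,30,y))
st()
E
```

```text
at t 32.4 [445.96 287.46 126.96] F [-0.49  0.52 -0.6 ] w 86.7
gripped t 33.0 [445.95 287.47 127.25] F [-1.73 -0.25  5.59] w 65.3
up t 34.1 [445.29 287.01 264.08] F [ 0.02 -0.35 -2.8 ] w 65.9
touch True t 37.4 [435.07 -80.09 135.24] F [-1.21  0.64  6.96] w 65.7
rel t 38.2 [434.48 -79.98 134.79] F [-0.62 -0.01  0.75] w 87.3
275 210 (array([435.57, -80.3 ,  33.43]), np.float64(0.230812744602174))
276 216 (array([ 609.17, -170.12,   29.32]), np.float64(0.22514265451844))
 t 41.7 [ 608.72 -169.7   265.46] F [ 0.37  0.16 -0.09] w 87.3
```

View pics/p_wide.png

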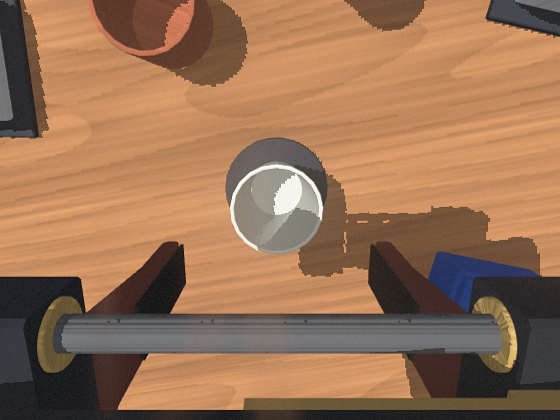

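Picture: wide beaker upright and centred on the round slate (rim (277,210), slate top (276,138)), within 0.5 mm. Next I pick the slim beaker and lower it in under force guard.

```bash
python3 - <<'E'
from h import *
pick(609.1,-170.1,162,-105.6,zup=300)
w=env.read_state()["width"]; assert 50<w<62
q=down(np.radians(-100.5)); env.reach([435.4,-80.2,300],q); st("over")
im,p=cam("scene");cv2.imwrite("pics/over.png",im)
env.move_l([435.4,-80.2,262],rate=100);env.hold(.3)
r=env.move_l([435.4,-80.2,182],rate=40,f_stop=5);st("down %s"%r)
if not r:
    env.hold(.2); r=env.move_l([435.4,-80.2,171],rate=12,f_stop=5);st("touch %s"%r)
E
```

```text
at t 43.3 [ 609.26 -170.16  162.04] F [ 0.43 -0.51  0.6 ] w 87.2
gripped t 44.1 [ 609.28 -170.13  162.21] F [0.9  1.11 2.2 ] w 58.3
up t 45.1 [ 608.38 -169.87  298.92] F [-1.43 -0.11 -1.38] w 58.4
over t 45.9 [436.61 -80.55 299.9 ] F [ 0.59  0.36 -2.04] w 58.7
down False t 49.0 [435.5  -80.22 182.16] F [ 0.38  0.18 -1.2 ] w 58.7
touch True t 49.8 [435.52 -80.21 175.11] F [-0.07  0.66  5.88] w 58.7
```

View pics/over.png

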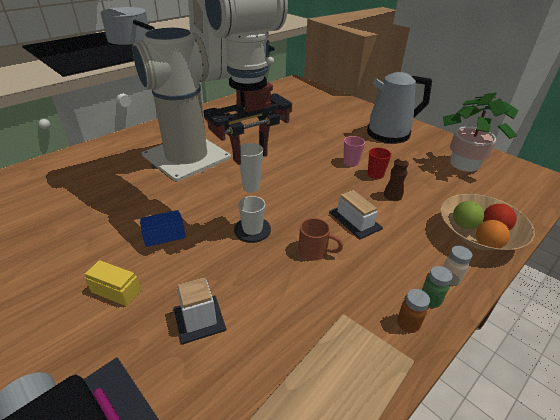

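Contact came at TCP 175.1, where 175.0 was expected, so the slim beaker is home. The picture shows it upright over the wide one at (251,170). I release and check.

```bash
python3 - <<'E'
from h import *
release(435.4,-80.2,300); st()
im,p=cam("wrist");cv2.imwrite("pics/n_w.png",im)
x,y=map(int,proj([435.4,-80.2,118],p)[0]);print(x,y,rimfit(white(im,p,(x,y)),p,118,30,y))
env.move_joints(np.array([-1.305,.423,1.63,0,1.089,-.019]))
im,p=cam("top");cv2.imwrite("pics/n_t.png",im)
print("round",box(onz(slate(im,p,(300,218)),p,8)))
s,ps=cam("scene");cv2.imwrite("pics/n_s.png",np.hstack([cv2.resize(s[130:350,140:420],(400,314)),cv2.resize(im[120:280,100:304],(400,314))]))
print("caddy",box(onz(lid(im,p,tuple(map(int,proj([571.9,-339.4,92],p)[0]))),p,92)),"tin",box(onz(lid(im,p,tuple(map(int,proj([593.6,151.8,68],p)[0]))),p,68)))
a=cv2.imread("pics/a_top.png");d=cv2.absdiff(a,im).max(2)
print("diff mug",d[140:185,258:293].mean(),"mill",d[145:185,118:158].mean())
st()
E
```

```text
rel t 50.6 [434.88 -80.08 174.73] F [-0.1  -0.18  0.01] w 87.3
 t 51.8 [434.89 -80.08 300.1 ] F [-0.84 -0.49 -0.73] w 87.0
276 208 (array([435.28, -80.28,  29.31]), np.float64(0.23227783573200073))
round c 450.0 -81.2  56.5 x 45.7  ang -32.4
caddy c 569.1 -336.9  56.4 x 54.2  ang -21.7 tin c 591.4 153.2  95.1 x 44.5  ang -11.5
diff mug 2.1073015873015875 mill 2.180625
 t 54.1 [ 176.47 -599.21  302.74] F [0.07 0.63 0.1 ] w 86.9
```

View pics/n_s.png

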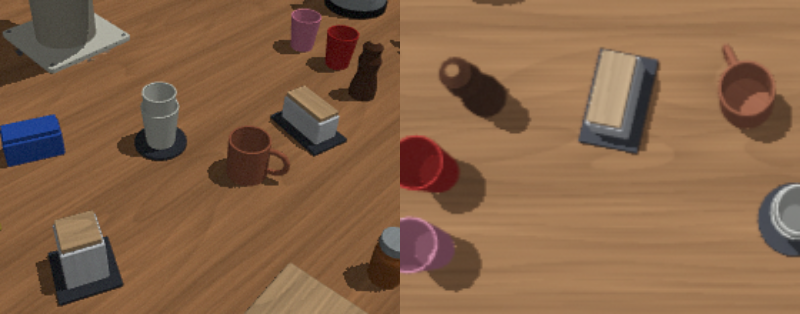

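View pics/n_w.png

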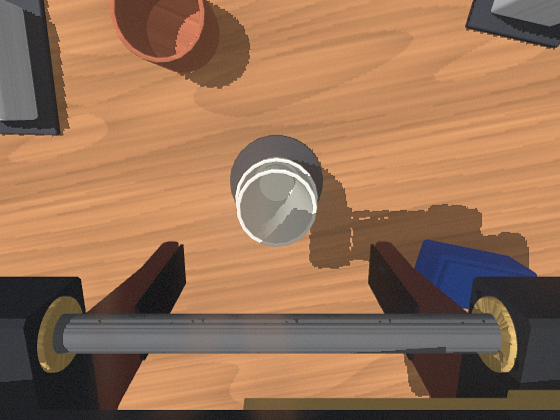

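The pictures show the slim beaker nested upright (rim at (277,208) in the wrist view), the caddy and tin squared on their slates, and the mug and mill unmoved. I hand the job in.

```bash
python3 - <<'E'
from h import *
workorder.sign_off(); st()
E
```

```text
the job is handed in; nothing more can be done
the job is handed in; nothing more can be done
```

All four containers are where you asked, and I handed the job in at about 54 s with the arm back at its start pose and touching nothing. I set each one down under a force guard, in this order: caddy, tin, wide beaker, then the slim beaker nested inside it.

**Last checks (wrist camera):**
- **Caddy:** within about 0.5 mm of its slate's centre, and its angle matches the slate's (-22.1°).
- **Tin:** within about 0.5 mm of its slate's centre, and its angle matches the slate's (-11.6°).
- **Wide beaker:** its rim was within about 0.5 mm of the round slate's centre.
- **Slim beaker:** it touched bottom at a tool height of 175.1 mm, against 175.0 mm expected for fully home. Its rim is centred within about 0.3 mm.
- **Mug and mill:** unchanged between the first and last top-camera pictures.

**Disagreements:**
- **Top camera offset:** it puts everything about 2–4 mm away from where the wrist camera does. The offset is nearly the same for the slates and the containers on them, so they still line up.
- **Round slate:** my last top-camera measurement of it (56 x 46 mm) was unusable because the beakers cover most of it. I relied on the wrist camera there.

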